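Close a battery housing on the defibrillator test unit and hold it pressed

TASK

On the cream defibrillator test unit, first turn the black dial until its white pointer line stands at the one long tick of the scale. Then put the loose upper half of the grey battery housing onto the two dowels of the lower half in the unit, and press the closed pair fully down on its sprung bed. Finish while still holding the pair pressed down, with the dial at its mark and the other things on the counter left where they are.

Things in the scene. Friction and masses are not known exactly. Their poses are not given: they have to be found in the camera images.
- unit: cream test unit, a low console 220 mm (its x) by 320 mm (its y) by 70 mm high, fixed on the counter; origin at the centre of its underside, z up. The dial axis stands at x -10, y +90 mm, the bed with the lower housing half at x -10, y -75 mm in its frame. A small red dome button (not needed here) is near its far edge.
- dial (a joint): angle of the dial in rad, growing clockwise seen from above, stays where it is left (friction 0.04 N m); at 0 the pointer points along the unit's +x. The long tick is at 2.0, short ticks every 0.4 rad from 0 to 4.0; travel 0 to 6.2. It starts 0.5 to 1.4 rad short of the long tick.
- dial_grip (a point): point on the dial's axis, within its grip bar, 93 mm above the counter. The black dial is a disc of 48 mm diameter, whose top is 9 mm above the unit's top, carrying an upright grip bar 44 mm long, 12 mm thick and 24 mm high (9 to 33 mm above the unit's top), long side along this point's x, which points to the pointer end.
- dial_tip (a point): the pointer end of the grip bar, 22 mm from the dial's axis; a white line on the bar's top runs from the axis to this end
- mark (a point): the long tick of the dial's scale on the unit's top, a point 34 mm from the dial's axis (the tick is 13 mm long)
- seat (a point): centre of the flat upper face of the lower housing half, 100 mm above the counter when unpressed; x along its length, z up. The lower half is a grey block 110 mm (x) by 62 mm (y), standing 30 mm out of the unit's top. Two upright steel dowels rise 14 mm from its face at x = +40 and -40 mm, 8 mm in diameter for 8 mm, then tapering to a 3 mm tip.
- bed (a joint): how far the sprung bed with the lower half is pressed straight down, m: 0 up, 0.008 on its stop. The spring bears the upper half's weight without sinking; with it on, some 1 to 2 N of push starts it, about 8 to 9 N takes it to its stop.
- upper_half: loose upper half of the battery housing, grey, about 100 g, lying on the counter right side up: plate 110 mm (x) by 62 mm (y) by 18 mm thick, origin at the centre of its underside, z up. Two through holes of 9.5 mm at x = +40 and -40 mm fit the dowels, either way round. On its top centre stands a raised grip block 44 mm (x) by 22 mm (y), its top 44 mm above the underside.
- pad_case: bystander: black rubber electrode pad case, 150 x 100 x 36 mm, origin at the centre of its underside
- spike_cap_a: bystander: orange IV spike cap standing upright, 22 mm across its flange, 35 mm high, origin at the underside
- spike_cap_b: bystander: a second such orange spike cap
- chest_piece: bystander: chrome stethoscope chest piece, 46 mm across, 27 mm high, with a short stem; origin at the underside
There are look-alikes about, which are no part of the job. What is meant by the upper_half is not brown, pink or yellow, and is the smaller of those in its own colour.

How it is judged:
On the way:
1. the dial is set to the long tick, with the upper half not yet on the lower half (value of joint dial between 1.88 and 2.12 rad and horizontal distance between upper_half and seat above 0.05 m), for 0.3 s.
At the end, for the whole second after the job is handed in: Dial within 0.12 rad of the long tick; upper half on both dowels, face to face with the lower (gap under 3 mm, centres within 4 mm, aligned and level within 0.06 rad); the fingers hold the pair still and pressed, the bed at least 5.5 of its 8 mm down (value of joint dial between 1.88 and 2.12 rad and z of upper_half in the frame of seat between -0.003 and 0.003 m and horizontal distance between upper_half and seat below 0.004 m and angle between the x axis of upper_half and the x axis of seat, either way round below 0.06 rad and angle between upper_half's own z axis and vertical below 0.06 rad and value of joint bed above 0.0055 m and linear speed of upper_half below 0.02 m/s and contact force between the fingers and upper_half above 2 N); the arm keeps its last pose, push and grip.
It fails at once if a bystander is pushed more than 30 mm or the pad case, a cap or the chest piece is knocked over (distance of any of pad_case, spike_cap_a, spike_cap_b, chest_piece from where it was at the start of the episode above 0.03 m or angle between any of pad_case, spike_cap_a, spike_cap_b, chest_piece's own z axis and vertical above 0.5 rad).
It also fails if it takes over 58 s, if anything falls off the work surface, if the arm or the gripper's body presses on something with over 40 N, if the wrist force passes 120 N, or if a joint passes its speed limit or range.

ROBOT

A 6-joint arm with a two-finger parallel gripper is mounted at the origin on the work surface. World frame = base frame: x ahead of the robot, y to its left, z up, the work surface at z = 0. Lengths are in m, angles in rad, forces in N, time in s.
With the tool pointing down it reaches from about 0.35 to 0.975 m from the base axis. Payload 4.9 kg.
Tool frame: the origin (TCP) lies on the centre line of the jaws, within the pads' length; the fingertips stand 8 mm ahead of it and the grasp point (between the pads) lies 11 mm behind it; z points along the fingers, y is the direction in which the jaws open and shut (so a half turn about z gives the same grasp; the last joint's range is limited). The gripper opens to 85 mm and grips with 20 to 120 N. Pads are 22 mm wide; open, the fingers measure 114 mm over their backs; the gripper's body (76 mm by 85 mm) begins 54 mm behind the grasp point. The pads swing forward as they close: fully open they stand 13 mm farther back than shut.
Start: joints at [1.169, 0.053, 1.613, -0, 1.476, -0.119], TCP at [0.174, 0.6, 0.239] pointing down, gripper open.
Joint ranges: [-3.01, 3.01], [-1.01, 2.22], [0.06, 2.58], [-1.02, 4.17], [0.09, 2.62], [-3.14, 3.14]. Speed limits (rad/s): [2.57, 2.57, 3.14, 3.14, 3.14, 3.14].

INTERFACE

Orientations are given as a rotation vector (axis times angle).
In Python, from station import get_obs, get_image, calibration, finish_job gives the robot as it stands. The module is installed in compiled form; this text tells all that it offers.
- The arm moves only by the shell command python3 -m jog 'ROWS' [FORCE]. ROWS is JSON, a list of rows, each a list of 7 numbers: the shift along the tool's x, y, z in cm, then the turn, a rotation vector about the tool's x, y, z in rad, then the closure in counts, from 0 (fully open) to 255 (shut). In form: [[dx, dy, dz, ax, ay, az, jaw], ...]. A call has 1 to 8 rows; each row is the pose to reach, as a shift and turn from the pose measured when the call began, along the tool's axes at that moment; what a row does not reach only later rows make up. A row lasts 1/12 s, in which the tool goes at most 41.7 mm and 7.16 degrees, less where a joint would pass 70% of its speed; a pose out of reach is approached as far as the arm can. A call with a gripper value outside its range is refused whole. The fingers move at their own pace and stop on an object; FORCE is the grip in N (left out, the last holds). Time passes only in rows, so rows that repeat a pose let the fingers close. It gives the time, the measured TCP pose, the force and the opening at its end, in the units of the state.
- get_obs(): the state, without advancing time (a new reading comes with each control period).
- get_image(name): name is "side" or "top" or "wrist"; returns the picture (400x640x3 uint8, red, green, blue); there is no depth.
- calibration(name): a dict with "vfov" (degrees; the focal length in pixels is half the picture's height over the tangent of half this angle, whatever the lens; pixels are square), "cx", "cy" (the principal point, pixels), "dist_coeffs" ([k1, k2, p1, p2, k3] as OpenCV has them; the pictures are not rectified), "R" (3x3) and "t" (3): a world point X has camera coordinates R X + t. Camera axes: x right, y down, z forward; pixel columns grow to the right and rows downward; lengths in m; the calibration is good to about 2 mm. A picture is of the moment at which its call begins: read the wrist's pose just before it. calibration takes no time and is no camera call; for the wrist camera it gives the pose at the moment of the call.
- finish_job(): hands the job in, once; it reports no verdict.
The state is a dict: "t": time; "q": joint angles; "dq": joint speeds; "effort": joint torques, N m; "tool_pos": TCP position; "tool_rot": TCP orientation; "contact_force": force on the tool from outside, world axes, zero at the start; "wrist_torque": the same for the moment, N m; "opening": finger opening in m.
Only numpy, scipy, OpenCV 4.12 (cv2) and the standard library are available. Lean on these libraries where they do the work, as an engineer would, in place of code of your own. Each camera call takes 0.05 s, during which the arm holds its last target. There are 200 camera calls.

## Working session

There is one attempt and no reset: what is moved stays moved. The work goes in short steps, Python scripts to look and compute and a shell command to move; the robot and the scene stay as the last step left them, time stands still between calls to the robot, and variables do not carry over. Pictures are saved under pics/ and viewed, about 8 in all and at most 12, crops included, and the job is handed in when it is done.

```bash
mkdir -p pics
cat > h.py <<'E'
import numpy as np,cv2,json
from station import get_obs,get_image,calibration
from scipy.spatial.transform import Rotation as Rn
def cam(n):
    c=calibration(n);f=200/np.tan(np.radians(c['vfov'])/2)
    return np.array([[f,0,c['cx']],[0,f,c['cy']],[0,0,1.]]),np.array(c['dist_coeffs'],float),np.array(c['R']),np.array(c['t'])
def ray(c,uv,z):
    K,d,R,t=c
    p=cv2.undistortPoints(np.array(uv,float).reshape(-1,1,2),K,d).reshape(-1,2)
    o=-R.T@t; D=np.c_[p,np.ones(len(p))]@R
    return o+D*((z-o[2])/D[:,2])[:,None]
def proj(c,X):
    K,d,R,t=c
    return cv2.projectPoints(np.array(X,float).reshape(-1,3),cv2.Rodrigues(R)[0],t,K,d)[0].reshape(-1,2)
def snap(n,f):
    im=get_image(n);cv2.imwrite('pics/'+f+'.png',im[:,:,::-1]);return im
E
python3 - <<'E'
from h import *
for n in('top','side'):
    snap(n,n+'0');c=cam(n);print(n,c[0][0,0],c[1],(-c[2].T@c[3]).round(3),c[2].round(2).tolist())
a=cv2.imread('pics/top0.png');b=cv2.imread('pics/side0.png')
print(get_obs())
E
```

```text
top 396.83638005694075 [-0.00486554  0.          0.          0.          0.        ] [ 0.289 -0.074  1.321] [[-0.0, -1.0, -0.01], [-0.98, 0.01, -0.19], [0.19, 0.01, -0.98]]
side 386.81723622284824 [0.02444468 0.         0.         0.         0.        ] [0.357 0.691 1.014] [[-0.98, -0.19, -0.02], [-0.14, 0.75, -0.65], [0.14, -0.64, -0.76]]
{'t': 0.1, 'q': array([ 1.16901850e+00,  5.33139167e-02,  1.61417363e+00, -1.72102556e-05,
        1.47597594e+00, -1.18963029e-01]), 'dq': array([ 2.11375840e-04,  5.58739607e-06, -2.82686747e-03, -2.37010163e-03,
       -3.44868893e-04,  1.36747142e-03]), 'effort': array([ 5.05415869e-05, -3.94904172e+01, -3.71361959e+01, -1.58161970e-04,
        3.95750991e-03, -2.21545866e-05]), 'tool_pos': array([0.17417767, 0.59966664, 0.23816151]), 'tool_rot': array([-4.42697118e-01, -3.10977389e+00,  2.84614715e-03]), 'contact_force': array([-0.33968132,  0.08462821, -0.02875875]), 'wrist_torque': array([ 0.0453346 , -0.05791299,  0.01762275]), 'opening': 0.08549317960869718}
```

View pics/top0.png

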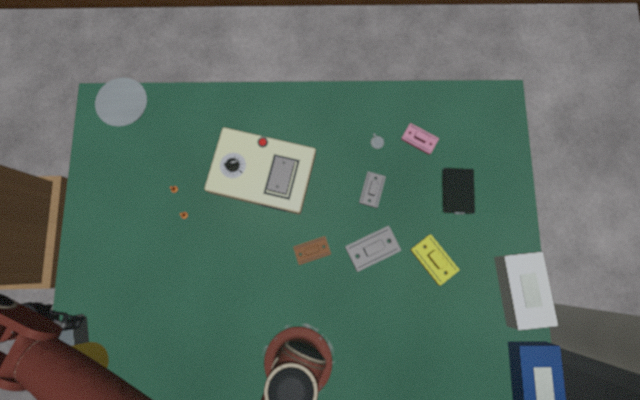

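View pics/side0.png

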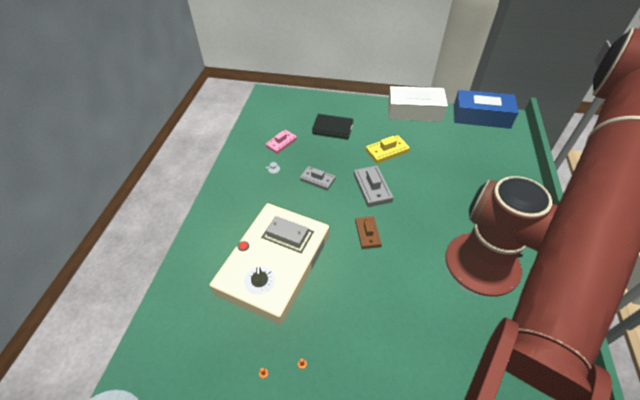

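Top view candidates: small grey plate (373,189), large grey plate (373,249), brown (311,250), pink (420,138) and yellow (435,260). By the description it is the small grey one at (373,189). I'll check it in a close crop.

Run:
```python
from h import *
a=cv2.imread('pics/top0.png');b=cv2.imread('pics/side0.png')
r=lambda i,x,y,w,h,s:cv2.resize(i[y:y+h,x:x+w],None,fx=s,fy=s,interpolation=cv2.INTER_CUBIC)
A=r(a,200,120,200,95,4)
B=np.hstack([r(b,205,200,130,75*1,3),r(b,205,160,137,75,3)])[:, :800]
cv2.imwrite('pics/c1.png',np.vstack([A,cv2.resize(B,(800,220))]))
for n,i,box in(('top',a,(330,150,400,225)),('side',b,(290,160,345,197))):
    c=cam(n)
    hsv=cv2.cvtColor(i,cv2.COLOR_BGR2HSV)
    m=((hsv[:,:,1]<60)&(hsv[:,:,2]>60)).astype(np.uint8)
    mm=np.zeros_like(m);x0,y0,x1,y1=box;mm[y0:y1,x0:x1]=m[y0:y1,x0:x1]
    cs=max(cv2.findContours(mm,0,1)[0],key=cv2.contourArea)[:,0]
    for z in(.009,.018):
        W=ray(c,cs,z)[:,:2].astype(np.float32);R=cv2.minAreaRect(W*1000);print(n,'plate',z,R)
    m=((hsv[:,:,0]>15)&(hsv[:,:,0]<40)&(hsv[:,:,2]>150)&(hsv[:,:,1]<110)).astype(np.uint8)
    m=m.copy();m[:, :195]=0;m[:,340:]=0;m[:100]=0;m[330:]=0
    cs=max(cv2.findContours(m,0,1)[0],key=cv2.contourArea)[:,0]
    W=ray(c,cs,.07)[:,:2].astype(np.float32);R=cv2.minAreaRect(W*1000);print(n,'unit',R)
```

```text
top plate 0.009 ((549.9144897460938, -246.35781860351562), (69.1128921508789, 117.58295440673828), 73.48017120361328)
top plate 0.018 ((548.123046875, -245.1781005859375), (68.63896179199219, 116.77659606933594), 73.48008728027344)
top unit ((607.372314453125, 123.76177978515625), (317.5715637207031, 217.97976684570312), 76.13689422607422)
side plate 0.009 ((550.0807495117188, -249.0655517578125), (79.22191619873047, 117.64925384521484), 73.60669708251953)
side plate 0.018 ((548.3467407226562, -240.6422882080078), (78.51216888427734, 116.59513854980469), 73.60670471191406)
side unit ((606.279296875, 128.41024780273438), (320.40692138671875, 221.65443420410156), 76.26808166503906)
```

View pics/c1.png

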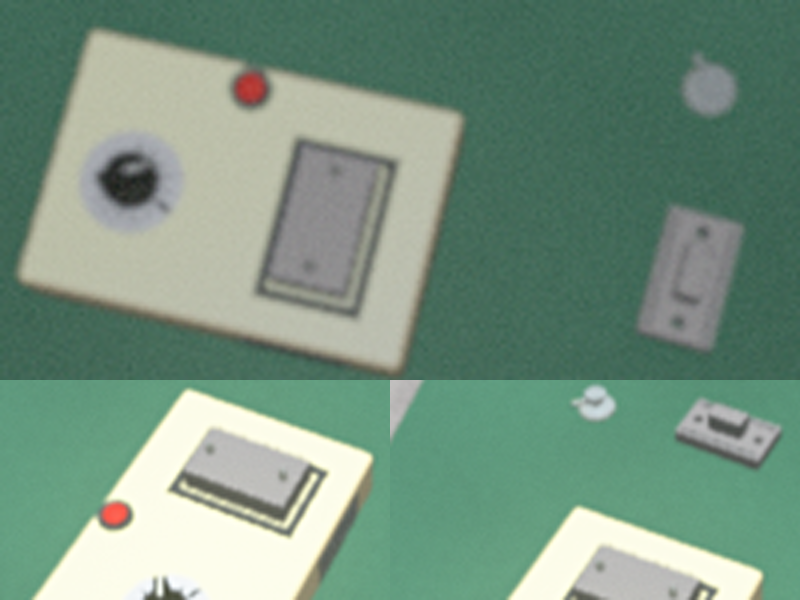

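The crop confirms it. The small grey plate at (373,189) has two holes and a central grip block, and measures about 110×62. The long tick is at (165,207) in the crop. The pointer isn't readable, so I need the wrist camera over the dial.

```bash
cat >> h.py <<'E'
def to(p,yaw,jaw=0):
    """down-pointing target, tool x axis at world yaw (deg) mod 180 -> shift cm, az for nearest"""
    o=get_obs();R=Rn.from_rotvec(o['tool_rot'])
    x=np.array([np.cos(np.radians(yaw)),np.sin(np.radians(yaw)),0]);res=[]
    for s in(1,-1):
        z=np.array([0,0,-1.]);T=Rn.from_matrix(np.c_[s*x,np.cross(z,s*x),z])
        res.append((R.inv()*T).as_rotvec())
    d=R.inv().apply(np.array(p)-o['tool_pos'])*100
    print('shift cm',d.round(2),'turns',[r.round(3).tolist() for r in res],'q6',o['q'][5].round(3))
E
python3 - <<'E'
from h import *
o=get_obs();R=Rn.from_rotvec(o['tool_rot']);print(R.as_matrix().round(3))
c=cam('wrist');p=-c[2].T@c[3];print(R.inv().apply(p-o['tool_pos']).round(4),(c[2]@R.as_matrix()).round(3).tolist(),c[0],c[1])
to([.619,.2155,.24],-13.8)
E
```

```text
[[-0.96   0.279 -0.001]
 [ 0.279  0.96  -0.002]
 [ 0.    -0.002 -1.   ]]
[ 0.0817  0.0004 -0.1347] [[0.001, 1.0, 0.0], [-0.947, 0.001, -0.322], [-0.322, 0.0, 0.947]] [[287.33501065   0.         323.79773864]
 [  0.         287.33501065 197.80645072]
 [  0.           0.           1.        ]] [-0.02004606  0.          0.          0.          0.        ]
shift cm [-53.44 -24.48  -0.15] turns [[-0.0, 0.003, 3.1], [-0.002, -0.0, -0.042]] q6 -0.119
```

```bash
python3 -m jog '[[-4,-1.8,0,0,0,0,0],[-8,-3.6,0,0,0,0,0],[-12,-5.4,0,0,0,0,0],[-15,-7,0,0,0,0,0],[-18.6,-8.5,0,0,0,0,0],[-22,-10,0,0,0,0,0],[-25.5,-11.7,0,0,0,0,0],[-29,-13.3,0,0,0,0,0]]' 30
python3 -m jog '[[-4,-1.8,0,0,0,0,0],[-8,-3.6,0,0,0,0,0],[-12,-5.4,0,0,0,0,0],[-15,-7,0,0,0,0,0],[-18.6,-8.5,0,0,0,0,0],[-22,-10,0,0,0,0,0],[-24.4,-11.2,0,0,0,0,0],[-24.4,-11.2,0,0,0,0,0]]'
python3 - <<'E'
from h import *
print(get_obs()['q'].round(3));c=cam('wrist');snap('wrist','w1')
np.savez('w1.npz',*c)
E
python3 -c "
import cv2;i=cv2.imread('pics/w1.png');cv2.imwrite('pics/w1b.png',cv2.resize(i,(800,500)))"
```

```text
t: 0.77
tool_pos: [0.4164, 0.3894, 0.2379]
tool_rot: [-0.443, -3.109, 0.004]
contact_force: [-0.4, -0.3, -0.9]
opening: 0.0854
t: 1.43
tool_pos: [0.6223, 0.2096, 0.2369]
tool_rot: [-0.451, -3.108, 0.006]
contact_force: [-0.1, 0.4, -0.3]
opening: 0.0852
[ 0.213  0.129  1.536 -0.003  1.479 -1.069]
```

View pics/w1b.png

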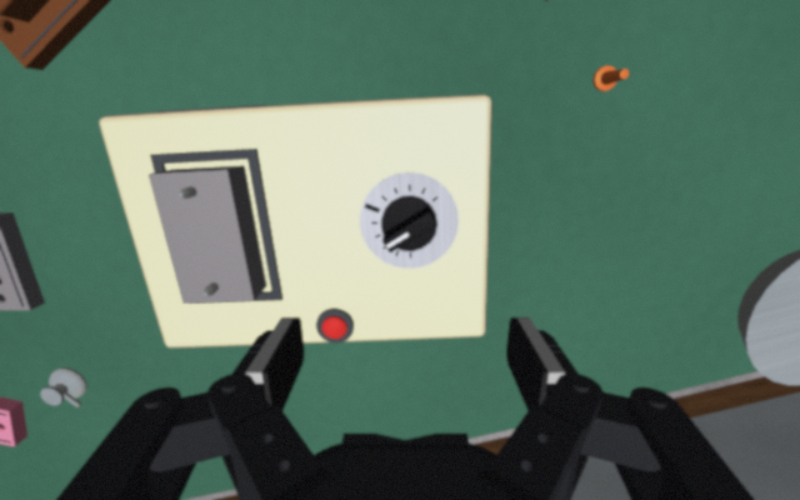

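The view is clear (800×500 picture). The dial is at (409,220), with its white line running from about (408,236) to (388,248). The long tick is at (372,208), and the dowels are near (189,192) and (211,288). Now I'll fit these numerically.

Run:
```python
from h import *
z=np.load('w1.npz');c=[z[k] for k in z.files]
im=cv2.imread('pics/w1.png');hsv=cv2.cvtColor(im,cv2.COLOR_BGR2HSV)
m=((hsv[:,:,0]>20)&(hsv[:,:,0]<40)&(hsv[:,:,2]>130)&(hsv[:,:,1]<110)&(hsv[:,:,1]>15)).astype(np.uint8)
cs=max(cv2.findContours(m,0,1)[0],key=cv2.contourArea)[:,0]
W=ray(c,cs,.07)[:,:2].astype(np.float32)*1000;r=cv2.minAreaRect(W);print('unit',r)
ctr=np.array(r[0]);yaw=np.radians(-13.8)
# unit edge lines
q=ray(c,np.array([[100,119],[490,96],[485,335],[167,347]])/1.25,.07);print(q.round(4).tolist(),q.mean(0))
d=ray(c,np.array([[409,220],[372,208]])/1.25,.07);print('dialdisc ring ctr, tick',d.round(4).tolist())
# white line pixels within dial
g=cv2.cvtColor(im,cv2.COLOR_BGR2GRAY);x0,y0,x1,y1=300,182,336,202
sub=g[y0:y1,x0:x1];ys,xs=np.where(sub>120)
# keep component near line
mm=np.zeros_like(g);mm[y0:y1,x0:x1]=(sub>120)
n,l,s,ce=cv2.connectedComponentsWithStats(mm);print(s.tolist(),ce.round(1).tolist())
cv2.imwrite('pics/d.png',cv2.resize(im[125:225,275:380],None,fx=6,fy=6,interpolation=cv2.INTER_CUBIC))
```

```text
unit ((608.27880859375, 124.58946228027344), (316.0286560058594, 216.797607421875), 76.24541473388672)
[[0.4683, -0.0014, 0.07], [0.5418, 0.3023, 0.07], [0.7504, 0.2525, 0.07], [0.6762, -0.0531, 0.07]] [0.60917804 0.12509142 0.07      ]
dialdisc ring ctr, tick [[0.6195, 0.214, 0.07], [0.6004, 0.1866, 0.07]]
[[0, 0, 640, 400, 255712], [300, 182, 36, 20, 288]] [[319.5, 199.5], [311.0, 193.6]]
```

View pics/d.png

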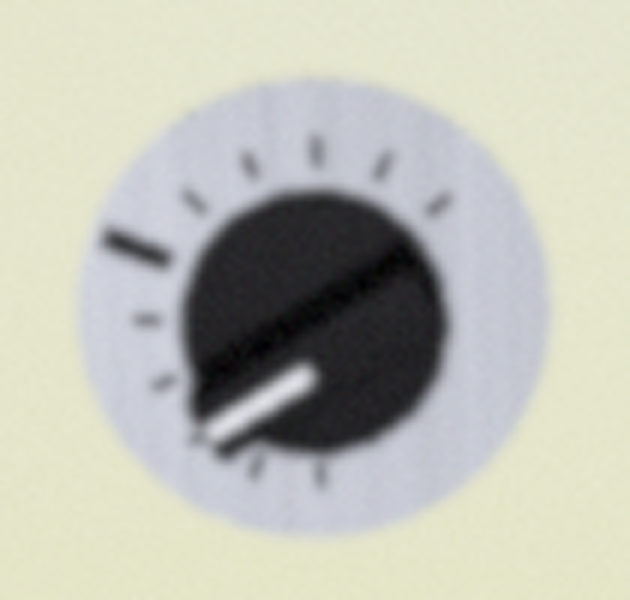

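Run:
```python
from h import *
z=np.load('w1.npz');c=[z[k] for k in z.files]
f=lambda p:np.array(p)/6+[275,125]-.4
L=ray(c,f([[312,375],[210,435]]),.103);T=ray(c,f([[315,308],[136,249],[105,237],[170,262],[320,475]]),.07)
an=lambda v:np.degrees(np.arctan2(v[1],v[0]))
print(L.round(4).tolist(),'bar',an(L[1]-L[0]));print(T.round(4).tolist(),'tick',an(T[1]-T[0]),an(T[2]-T[3]),'zero tick',an(T[4]-T[0]))
Y=np.radians(-13.75);R=np.array([[np.cos(Y),-np.sin(Y)],[np.sin(Y),np.cos(Y)]])
for U in([.6085,.1248],):
  dl=U+R@[-.01,.09];st=U+R@[-.01,-.075];print('dial',dl,'seat',st,'angle dial',np.radians(-13.75-an(L[1]-L[0])))
D=ray(c,np.array([[189,192],[211,288]])/1.25,.112)
print('dowels',D.round(4).tolist(),D.mean(0),an(D[1]-D[0]))
to([*dl,.17],an(L[1]-L[0]))
```

```text
[[0.6218, 0.2125, 0.103], [0.627, 0.1935, 0.103]] bar -74.8340647213203
[[0.6194, 0.2139, 0.07], [0.6, 0.1863, 0.07], [0.5964, 0.1817, 0.07], [0.604, 0.1914, 0.07], [0.6504, 0.2058, 0.07]] tick -125.15098650107116 -128.04870530322506 zero tick -14.59336054099164
dial [0.62017831 0.21459765] seat [0.58096014 0.0543262 ] angle dial 1.0661180498883518
dowels [[0.5431, 0.0681, 0.112], [0.618, 0.0489, 0.112]] [0.58053964 0.05848741 0.112     ] -14.355231502202372
shift cm [0.11 0.29 6.69] turns [[0.0, -0.005, -2.122], [-0.004, -0.0, 1.02]] q6 -1.068
```

Dial is at about 1.07 rad, so it needs about +0.93. First I align over it.

```bash
python3 -m jog '[[0,0,1,0,0,0.12,0],[0,0,2,0,0,0.24,0],[0,0.1,3,0,0,0.36,0],[0,0.2,4,0,0,0.48,0],[0,0.2,5,0,0,0.6,0],[0.1,0.3,5.5,0,0,0.72,0],[0.1,0.3,6,0,0,0.84,0],[0.1,0.3,6.7,0,0,0.96,0]]' 30
python3 - <<'E'
from h import *
to([.621,.2138,.090],-74.8);print(get_obs()['q'].round(2))
E
```

```text
t: 2.15
tool_pos: [0.6191, 0.216, 0.1695]
tool_rot: [-1.838, -2.546, 0.006]
contact_force: [0.2, -0.3, 0.3]
opening: 0.0852
shift cm [-0.26  0.14  7.95] turns [[-0.002, -0.006, -3.087], [-0.004, 0.001, 0.055]] q6 -0.097
[ 0.22  0.18  1.6  -0.    1.37 -0.1 ]
```

```bash
python3 -m jog '[[-0.1,0.1,2.5,0,0,0.05,60],[-0.2,0.1,5,0,0,0.05,100],[-0.26,0.14,7,0,0,0.05,100],[-0.26,0.14,7.9,0,0,0.05,120],[-0.26,0.14,7.9,0,0,0.05,255],[-0.26,0.14,7.9,0,0,0.05,255],[-0.26,0.14,7.9,0,0,0.05,255],[-0.26,0.14,7.9,0,0,0.05,255]]' 30
python3 -m jog '[[0,0,0,0,0,0,255],[0,0,0,0,0,0,255]]'
python3 - <<'E'
from h import *
o=get_obs();print(o['q'].round(3),o['wrist_torque'])
to([.621,.2138,.090],-74.8)
to([.621,.2138,.090],-128.35)
E
```

```text
t: 2.82
tool_pos: [0.6195, 0.214, 0.0919]
tool_rot: [-1.899, -2.497, 0.01]
contact_force: [-7.1, -1.2, 2.7]
opening: 0.0113
t: 2.98
tool_pos: [0.6193, 0.214, 0.092]
tool_rot: [-1.899, -2.498, 0.01]
contact_force: [-0.0, -0.9, -7.4]
opening: 0.0115
[ 2.200e-01  2.530e-01  1.646e+00 -1.000e-03  1.250e+00 -5.100e-02] [ 0.00226595 -0.22495797  0.04710382]
shift cm [-0.07  0.16  0.2 ] turns [[-0.001, -0.012, -3.136], [-0.008, 0.001, 0.006]] q6 -0.051
shift cm [-0.07  0.16  0.2 ] turns [[-0.005, -0.008, -2.201], [-0.007, 0.004, 0.94]] q6 -0.051
```

```bash
python3 -m jog '[[0,0,0,0,0,0.12,255],[0,0,0,0,0,0.24,255],[0,0,0,0,0,0.36,255],[0,0,0,0,0,0.48,255],[0,0,0,0,0,0.6,255],[0,0,0,0,0,0.72,255],[0,0,0,0,0,0.84,255],[0,0,0,0,0,0.94,255]]' 30
python3 -m jog '[[0,0,0,0,0,0,255],[0,0,0,0,0,0,255]]'
python3 - <<'E'
from h import *
to([.6193,.214,.090],-128.35)
E
```

```text
t: 3.65
tool_pos: [0.6199, 0.2139, 0.0919]
tool_rot: [2.831, 1.361, -0.01]
contact_force: [3.1, -0.8, -6.9]
opening: 0.0115
t: 3.82
tool_pos: [0.6199, 0.2138, 0.092]
tool_rot: [2.83, 1.364, -0.009]
contact_force: [1.3, -0.4, -6.3]
opening: 0.0108
shift cm [-0.03 -0.06  0.2 ] turns [[0.009, 0.004, 3.138], [-0.002, 0.006, -0.003]] q6 0.893
```

```bash
python3 -m jog '[[0,0,0,0,0,0,0],[0,0,0,0,0,0,0],[0,0,0,0,0,0,0],[0,0,-3,0,0,0,0],[0,0,-7,0,0,0,0],[0,0,-11,0,0,0,0],[0,0,-15,0,0,0,0],[0,0,-15,0,0,0,0]]'
python3 - <<'E'
from h import *
c=cam('wrist');np.savez('w2.npz',*c);im=snap('wrist','w2')
p=proj(c,[.62,.2142,.09])[0];u,v=p.round().astype(int);print(u,v)
cv2.imwrite('pics/w2b.png',np.hstack([cv2.resize(im[:,:,::-1][max(0,v-50):v+50,u-50:u+50],(500,500),interpolation=cv2.INTER_CUBIC)]))
print(max(0,v-50),u-50)
E
```

```text
t: 4.48
tool_pos: [0.6254, 0.2155, 0.2553]
tool_rot: [2.825, 1.363, 0.02]
contact_force: [0.4, 0.2, 2.3]
opening: 0.0852
318 187
137 268
```

View pics/w2b.png

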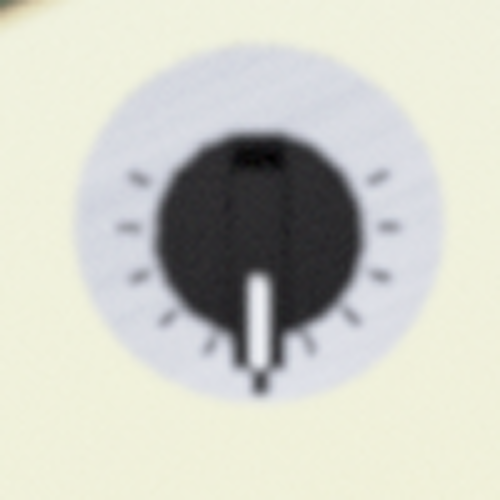

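The pointer lies exactly over the long tick: line (258,275)→(258,370), tick at (260,385). Next I go above the upper half.

Run:
```python
from h import *
to([.549,-.245,.24],-16.5)
```

```text
shift cm [-40.7   22.76   1.03] turns [[0.002, -0.009, 1.187], [0.01, 0.003, -1.955]] q6 0.892
```

```bash
python3 -m jog '[[-3.4,1.9,0,0,0,0.1,0],[-6.8,3.8,0,0,0,0.2,0],[-10.2,5.7,0,0,0,0.3,0],[-13.6,7.6,0,0,0,0.4,0],[-17,9.5,0,0,0,0.5,0],[-20.4,11.4,0,0,0,0.6,0],[-23.8,13.3,0.3,0,0,0.7,0],[-27,15.1,0.6,0,0,0.8,0]]'
python3 - <<'E'
from h import *
to([.549,-.245,.24],-16.5)
E
```

```text
t: 5.2
tool_pos: [0.5737, -0.092, 0.2446]
tool_rot: [3.138, 0.148, 0.015]
contact_force: [1.4, -0.8, -0.2]
opening: 0.0853
shift cm [-3.91 15.    0.44] turns [[-0.001, -0.01, 0.382], [0.013, -0.002, -2.759]] q6 1.188
```

```bash
python3 -m jog '[[-1,3.8,0.1,0,0,0.1,0],[-2,7.6,0.2,0,0,0.2,0],[-3,11.4,0.3,0,-0.01,0.3,0],[-3.9,15,0.4,0,-0.01,0.38,0],[-3.9,15,0.4,0,-0.01,0.38,0],[-3.9,15,0.4,0,-0.01,0.38,0]]'
python3 - <<'E'
from h import *
c=cam('wrist');np.savez('w3.npz',*c);im=snap('wrist','w3')
p=proj(c,[.549,-.245,.02])[0];u,v=p.round().astype(int);print(u,v,get_obs()['tool_pos'])
a=max(0,v-75);b=u-100;print(a,b)
cv2.imwrite('pics/w3b.png',cv2.resize(im[:,:,::-1][a:a+150,b:b+200],(800,600),interpolation=cv2.INTER_CUBIC))
E
```

```text
t: 5.7
tool_pos: [0.5483, -0.2466, 0.2398]
tool_rot: [-3.107, 0.451, 0.002]
contact_force: [0.2, 0.9, 0.4]
opening: 0.0851
323 170 [ 0.548733   -0.24523352  0.23990887]
95 223
```

View pics/w3b.png

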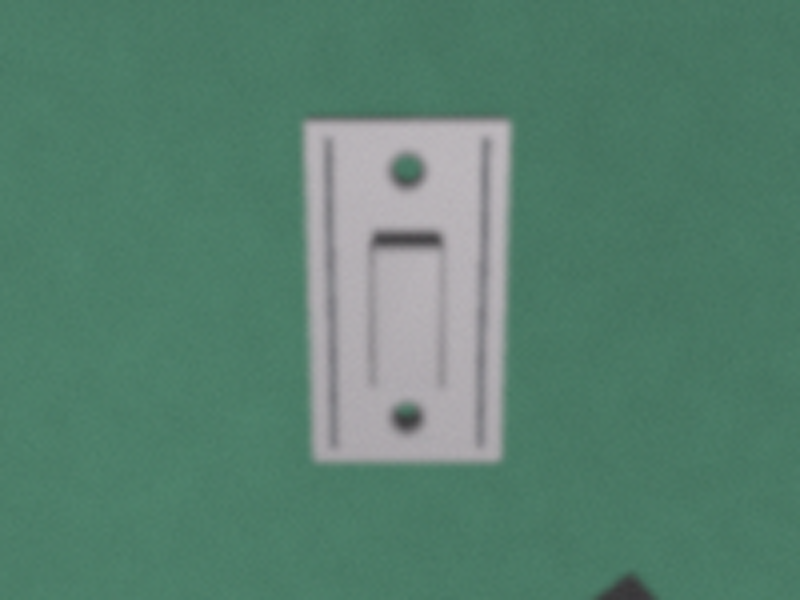

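Close-up: plate corners at (304,120), (511,120), (501,462) and (314,462), with holes at (407,170) and (407,417). This is clearly the right piece.

Run:
```python
from h import *
z=np.load('w3.npz');c=[z[k] for k in z.files]
f=lambda p:np.array(p)/4+[223,95]-.4
an=lambda v:np.degrees(np.arctan2(v[1],v[0]))
H=ray(c,f([[407,170],[407,417]]),.018);Q=ray(c,f([[304,120],[511,120],[501,462],[314,462]]),.018)
print(H.mean(0),np.linalg.norm(H[1]-H[0]),an(H[1]-H[0]),an(H[0]-H[1]));print(Q.mean(0),[np.linalg.norm(Q[i]-Q[i-1]).round(4) for i in range(4)],an(Q[3]-Q[0]),an(Q[2]-Q[1]))
ctr=(H.mean(0)+Q.mean(0))/2
to([*ctr[:2],.030],an(H[1]-H[0]))
```

```text
[ 0.54966286 -0.246986    0.018     ] 0.07989787509684734 163.56593343784758 -16.43406656215243
[ 0.54918026 -0.24700555  0.018     ] [np.float64(0.1106), np.float64(0.0625), np.float64(0.1106), np.float64(0.0622)] 163.65146268959475 163.49628899205777
shift cm [ 0.15  0.19 20.99] turns [[-0.002, -0.003, -3.141], [-0.002, 0.001, 0.001]] q6 1.312
```

```bash
python3 -m jog '[[0.15,0.2,4,0,0,0,0],[0.15,0.2,8,0,0,0,0],[0.15,0.2,12,0,0,0,30],[0.15,0.2,15,0,0,0,60],[0.15,0.2,18,0,0,0,80],[0.15,0.2,20,0,0,0,100],[0.15,0.2,20.9,0,0,0,100],[0.15,0.2,20.9,0,0,0,100]]'
python3 -m jog '[[0,0,0,0,0,0,150],[0,0,0,0,0,0,255],[0,0,0,0,0,0,255],[0,0,0,0,0,0,255],[0,0,0,0,0,0,255]]' 70
python3 - <<'E'
from h import *
to([.5494,-.247,.030],-16.43)
E
```

```text
t: 6.42
tool_pos: [0.548, -0.2447, 0.0281]
tool_rot: [-3.106, 0.443, 0.009]
contact_force: [0.1, 0.0, -0.4]
opening: 0.0515
t: 6.83
tool_pos: [0.5495, -0.2453, 0.0304]
tool_rot: [-3.107, 0.443, 0.004]
contact_force: [1.1, 2.3, 5.8]
opening: 0.0209
shift cm [0.04 0.17 0.04] turns [[-0.003, 0.003, 0.003], [-0.005, -0.004, -3.138]] q6 1.309
```

```bash
python3 -m jog '[[0,0,-3,0,0,0,255],[0,0,-7,0,0,0,255],[0,0,-11,0,0,0,255],[0,0,-15,0,0,0,255],[0,0,-19,0,0,0,255],[0,0,-21,0,0,0,255],[0,0,-21,0,0,0,255]]'
python3 - <<'E'
from h import *
to([.474,.0805,.24],-13.75)
E
```

```text
t: 7.42
tool_pos: [0.5525, -0.2478, 0.2486]
tool_rot: [3.108, -0.444, 0.015]
contact_force: [0.9, -0.3, -0.8]
opening: 0.0207
shift cm [-16.73 -29.32   0.68] turns [[0.001, -0.01, -0.044], [-0.015, -0.001, 3.098]] q6 1.309
```

```bash
python3 -m jog '[[-2,-3.5,0,0,0,0,255],[-4,-7,0,0,0,0,255],[-6,-10.5,0,0,0,-0.02,255],[-8,-14,0,0,0,-0.02,255],[-10,-17.5,0.2,0,0,-0.04,255],[-12,-21,0.4,0,-0.01,-0.04,255],[-14,-24.5,0.6,0,-0.01,-0.044,255],[-16,-28,0.7,0,-0.01,-0.044,255]]'
python3 -m jog '[[-0.6,-1.3,0,0,0,0,255],[-0.6,-1.3,0,0,0,0,255],[-0.6,-1.3,0,0,0,0,255]]'
python3 - <<'E'
from h import *
c=cam('wrist');np.savez('w4.npz',*c);im=snap('wrist','w4')
o=get_obs();print(o['tool_pos'],o['tool_rot'],o['q'].round(3))
cv2.imwrite('pics/w4b.png',cv2.resize(im[:,:,::-1],(800,500),interpolation=cv2.INTER_CUBIC))
E
```

```text
t: 8.08
tool_pos: [0.4757, 0.0673, 0.2381]
tool_rot: [3.118, -0.376, -0.004]
contact_force: [0.4, 0.6, -0.5]
opening: 0.021
t: 8.33
tool_pos: [0.4721, 0.0819, 0.2366]
tool_rot: [3.118, -0.373, -0.007]
contact_force: [-0.1, -0.0, -0.3]
opening: 0.0205
[0.4725543  0.08108773 0.2370072 ] [ 3.11728512 -0.37553944 -0.0063952 ] [ 1.500e-02 -3.030e-01  1.941e+00 -1.000e-03  1.508e+00  1.826e+00]
```

View pics/w4b.png

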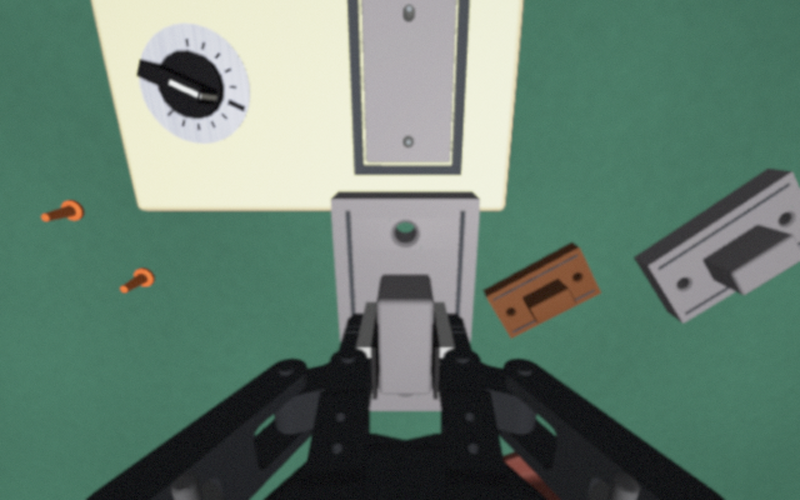

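The upper half is held square. Its hole is at (405,234) and the dowels are near (408,140) and (409,12); the seat and dial are also visible. One zoom for precision.

Run:
```python
import cv2,numpy as np
im=cv2.imread('pics/w4.png')
cv2.imwrite('pics/w4c.png',cv2.resize(im[0:200,260:390],None,fx=3,fy=3,interpolation=cv2.INTER_CUBIC))
r=lambda x,y,w,h,s:cv2.resize(im[y:y+h,x:x+w],None,fx=s,fy=s,interpolation=cv2.INTER_CUBIC)
A=r(276,0,100,60,4);B=r(276,90,100,60,4);C=r(262,150,124,60,4)
A=np.hstack([A,np.zeros((240,96,3),np.uint8)]);B=np.hstack([B,np.zeros((240,96,3),np.uint8)])
cv2.imwrite('pics/w4c.png',np.vstack([np.hstack([A[:,:400],B[:,:400]]),np.hstack([C,np.zeros((240,304,3),np.uint8)])]))
```

```text
(no output)
```

View pics/w4c.png

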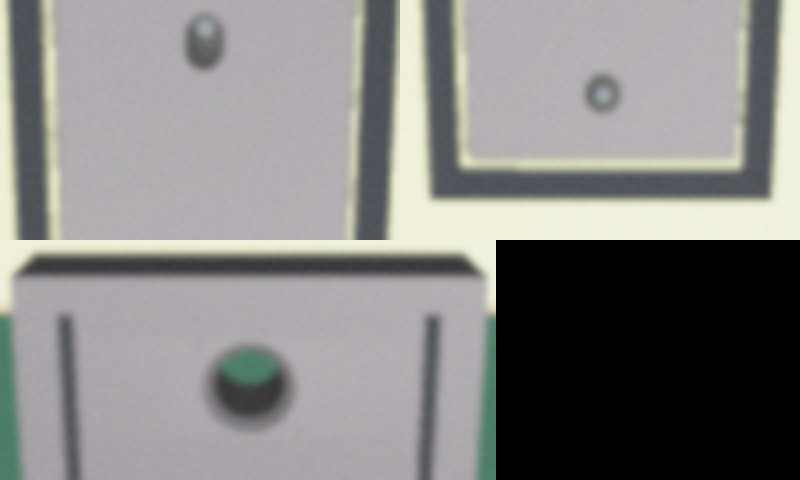

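Run:
```python
from h import *
z=np.load('w4.npz');c=[z[k] for k in z.files]
f=lambda p,o:np.array(p)/4+o-.4
an=lambda v:np.degrees(np.arctan2(v[1],v[0]))
tip=np.r_[ray(c,f([[205,27]],[276,0]),.114),ray(c,f([[203,95]],[276,90]),.114)]
bas=np.r_[ray(c,f([[204,55]],[276,0]),.102),ray(c,f([[203,91]],[276,90]),.102)]
for n,q in(('tip',tip),('base',bas)): print(n,q.round(4).tolist(),q.mean(0).round(4),np.linalg.norm(q[0]-q[1]).round(4),an(q[0]-q[1]).round(2))
e=ray(c,f([[67,158],[337,158]],[276,90]),.1);u=np.array([np.cos(np.radians(-13.75)),np.sin(np.radians(-13.75))])
print('seat from near edge',e.round(4).tolist(),e.mean(0)[:2]+.055*u,an(e[0]-e[1])-90)
R=Rn.from_rotvec(get_obs()['tool_rot']);o=get_obs()['tool_pos'];print('tool x yaw',an(R.as_matrix()[:,0]),'toolz',R.as_matrix()[:,2].round(4))
zt=o[2]-.012
h=ray(c,f([[249,388]],[262,150]),zt);pe=ray(c,f([[15,276],[484,276]],[262,150]),zt)
print('hole in tool',R.inv().apply(h-o).round(4),'edge in tool',R.inv().apply(pe-o).round(4).tolist(),an(pe[0]-pe[1])-90)
```

```text
tip [[0.6205, 0.0435, 0.114], [0.5427, 0.0625, 0.114]] [0.5816 0.053  0.114 ] 0.0801 -13.74
base [[0.6188, 0.0439, 0.102], [0.543, 0.0623, 0.102]] [0.5809 0.0531 0.102 ] 0.078 -13.61
seat from near edge [[0.5359, 0.0962, 0.1], [0.5212, 0.0357, 0.1]] [0.58194541 0.05286683] -13.625634561900767
tool x yaw -13.738886797211155 toolz [-0.0043 -0.0013 -1.    ]
hole in tool [[ 0.0045 -0.0009  0.012 ]] edge in tool [[0.0218, -0.0332, 0.0118], [0.0219, 0.0315, 0.012]] -13.678063534275196
```

I left the 240 px stacking offset out of the C crop rows, so I'm redoing that part.

Run:
```python
from h import *
z=np.load('w4.npz');c=[z[k] for k in z.files]
f=lambda p,o:np.array(p)/4+o-.4
R=Rn.from_rotvec(get_obs()['tool_rot']);o=get_obs()['tool_pos'];zt=o[2]-.012
h=ray(c,f([[249,148]],[262,150]),zt);pe=ray(c,f([[15,36],[484,36]],[262,150]),zt)
print('hole in tool',R.inv().apply(h-o).round(4),'edge in tool',R.inv().apply(pe-o).round(4).tolist())
d=pe[0]-pe[1];print(np.degrees(np.arctan2(d[1],d[0]))-90)
to([.5812,.0533,.18],-13.7)
```

```text
hole in tool [[ 0.0403 -0.001   0.0118]] edge in tool [[0.0552, -0.0311, 0.0117], [0.0553, 0.0292, 0.0119]]
-13.64450514403724
shift cm [11.24  0.11  5.66] turns [[0.002, 0.004, -0.001], [0.006, -0.004, 3.141]] q6 1.826
```

```bash
python3 - <<'E'
from h import *
to([.5810,.0521,.165],-13.65)
E
python3 -m jog '[[2.5,0.1,0,0,0.004,0,255],[5,0.2,1,0,0.004,0,255],[8,0.2,3,0,0.004,0,255],[10.5,0.2,5,0,0.004,0,255],[11.2,0.2,6.5,0,0.004,0,255],[11.2,0.2,7,0,0.004,0,255],[11.2,0.2,7,0,0.004,0,255]]' 70
python3 - <<'E'
from h import *
to([.5810,.0521,.130],-13.65);print(get_obs()['contact_force'])
E
```

```text
shift cm [11.25  0.22  7.16] turns [[0.002, 0.004, -0.002], [0.006, -0.004, 3.14]] q6 1.826
t: 8.97
tool_pos: [0.5794, 0.051, 0.1639]
tool_rot: [3.116, -0.379, -0.008]
contact_force: [-0.8, 0.5, -1.1]
opening: 0.0204
shift cm [ 0.15 -0.16  3.38] turns [[0.003, 0.005, -0.004], [0.008, -0.005, 3.138]] q6 1.774
[-0.80411869  0.49582043 -1.10637506]
```

```bash
python3 -m jog '[[0.15,-0.16,0.4,0.003,0.005,-0.004,255],[0.15,-0.16,0.8,0.003,0.005,-0.004,255],[0.15,-0.16,1.3,0.003,0.005,-0.004,255],[0.15,-0.16,1.7,0.003,0.005,-0.004,255],[0.15,-0.16,2.2,0.003,0.005,-0.004,255],[0.15,-0.16,2.2,0.003,0.005,-0.004,255]]'
python3 - <<'E'
from h import *
to([.5810,.0521,.130],-13.65);print(get_obs()['contact_force'],get_obs()['wrist_torque'])
E
```

```text
t: 9.47
tool_pos: [0.5803, 0.0523, 0.1408]
tool_rot: [3.119, -0.373, -0.002]
contact_force: [0.3, 0.1, -1.3]
opening: 0.0206
shift cm [0.08 0.   1.08] turns [[0.001, 0.001, 0.0], [-0.002, 0.001, -3.141]] q6 1.771
[ 0.27589945  0.08702619 -1.29465789] [ 0.01790673  0.00154362 -0.06943125]
```

```bash
python3 -m jog '[[0.05,0,0.2,0,0,0,255],[0.08,0,0.4,0,0,0,255],[0.08,0,0.6,0,0,0,255],[0.08,0,0.8,0,0,0,255],[0.08,0,0.9,0,0,0,255],[0.08,0,0.9,0,0,0,255]]'
python3 - <<'E'
from h import *
to([.5810,.0521,.130],-13.65);print(get_obs()['contact_force'],get_obs()['wrist_torque'])
E
```

```text
t: 9.97
tool_pos: [0.5809, 0.0522, 0.1315]
tool_rot: [3.119, -0.373, -0.003]
contact_force: [-0.7, 0.8, -1.6]
opening: 0.0208
shift cm [0.01 0.01 0.15] turns [[0.001, 0.002, 0.0], [-0.003, 0.001, -3.141]] q6 1.771
[-0.66981665  0.81256341 -1.57374893] [ 0.10721568  0.01954325 -0.00464762]
```

Both dowels have entered with no lateral force. Now I press down.

```bash
python3 -m jog '[[0,0,0.15,0,0,0,255],[0,0,0.3,0,0,0,255],[0,0,0.45,0,0,0,255],[0,0,0.6,0,0,0,255],[0,0,0.7,0,0,0,255],[0,0,0.8,0,0,0,255],[0,0,0.8,0,0,0,255]]' 90
python3 - <<'E'
from h import *
to([.5810,.0521,.122],-13.65);print(get_obs()['contact_force'],get_obs()['wrist_torque'])
E
```

```text
t: 10.55
tool_pos: [0.5813, 0.0522, 0.1244]
tool_rot: [3.119, -0.373, -0.002]
contact_force: [-3.5, 0.9, 7.2]
opening: 0.0203
shift cm [-0.02  0.02  0.24] turns [[0.0, 0.001, 0.0], [-0.002, 0.001, -3.141]] q6 1.771
[-3.5435554   0.85445834  7.15204807] [0.21175757 0.5264737  0.00911226]
```

```bash
python3 -m jog '[[0,0,0.1,0,0,0,255],[0,0,0.2,0,0,0,255],[0,0,0.3,0,0,0,255],[0,0,0.3,0,0,0,255],[0,0,0.3,0,0,0,255]]' 90
python3 -m jog '[[0,0,0.1,0,0,0,255],[0,0,0.1,0,0,0,255],[0,0,0.1,0,0,0,255],[0,0,0.1,0,0,0,255]]'
python3 - <<'E'
from h import *
print(get_obs()['contact_force'],get_obs()['wrist_torque'],get_obs()['tool_pos'])
im=snap('wrist','w5')[:,:,::-1];s=snap('side','s5')[:,:,::-1]
A=cv2.resize(im,(480,300));B=cv2.resize(s[190:320,195:335],(320,297),interpolation=cv2.INTER_CUBIC)
B=np.vstack([B,np.zeros((3,320,3),np.uint8)]);cv2.imwrite('pics/f.png',np.hstack([A,B]))
E
```

```text
t: 10.97
tool_pos: [0.5813, 0.0522, 0.1227]
tool_rot: [3.119, -0.373, -0.002]
contact_force: [-4.2, 1.1, 8.1]
opening: 0.0199
t: 11.3
tool_pos: [0.5814, 0.0522, 0.123]
tool_rot: [3.119, -0.373, -0.003]
contact_force: [-3.2, -0.0, 7.8]
opening: 0.0207
[-3.17506061 -0.03220826  7.80763302] [ 0.19916118  0.84583412 -0.00622764] [0.58136447 0.05223269 0.12295556]
```

View pics/f.png

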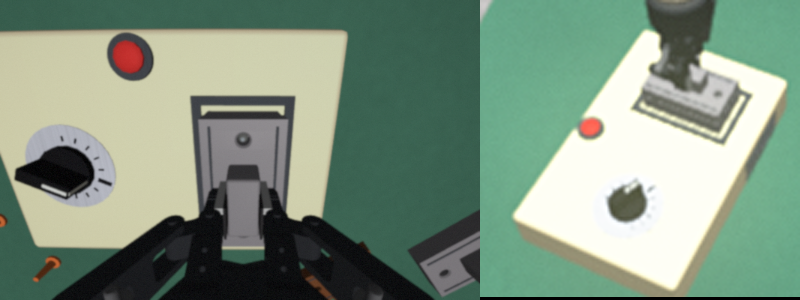

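Seated, with the dowel visible in the hole. The force is near the bed-stop value, so I push a little further to check for the hard stop.

```bash
python3 -m jog '[[0,0,0.1,0,0,0,255],[0,0,0.25,0,0,0,255],[0,0,0.4,0,0,0,255],[0,0,0.4,0,0,0,255],[0,0,0.4,0,0,0,255],[0,0,0.4,0,0,0,255]]' 90
```

```text
t: 11.9
tool_pos: [0.5815, 0.0523, 0.1224]
tool_rot: [3.119, -0.372, -0.004]
contact_force: [-10.5, 0.2, 17.5]
opening: 0.02
```

The force rose from 8 to 17.5 N for 0.6 mm of travel, so the bed is on its stop. I'll hand in while holding.

Run:
```python
from h import *
from station import finish_job
o=get_obs();print(o['tool_pos'],o['contact_force'],Rn.from_rotvec(o['tool_rot']).as_matrix()[:,[0,2]].round(4).tolist(),abs(o['dq']).max());print(finish_job())
```

```text
[0.58147578 0.05225085 0.12235867] [-10.54280807   0.18610306  17.45772279] [[0.9719, -0.0024], [-0.2353, -0.0003], [-0.0022, -1.0]] 0.0013285252307423166
the job is handed in; nothing more can be done
None
```

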